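# Draw the carrier plate out from under the stack

### The arm

A 7-joint arm with a two-finger parallel gripper is mounted at the origin on a cart in front of the work surface, level with it; the furniture and walls round the work are solid. World frame = base frame: x ahead of the robot, y to its left, z up, the work surface at z = 0. Lengths are in mm, angles in rad, forces in N, time in s.
With the tool pointing down it reaches from about 350 to 900 mm from the base axis. Payload 8.1 kg.
Tool frame: the origin (TCP) lies midway between the tips of the shut fingers; the grasp point (between the pads) lies arm.pinch_z behind it (arm.pinch_z is the distance from the TCP to the grasp point, in mm); z points along the fingers, y is the line along which they close (so a half turn about z gives the same grasp; the last joint's range is limited). The gripper opens to 85 mm and grips with 20 to 120 N. Pads are 22 mm wide; open, the fingers measure 114 mm over their backs; the gripper's body (76 mm by 85 mm) begins 54 mm behind the grasp point. The pads swing forward as they close: fully open they stand 13 mm farther back than shut.
Start: joints at [-1.441, 0.434, 0.025, 1.573, -0.012, 1.134, -0.075], TCP at [144.217, 608.148, 195.023] pointing down, gripper open.
Joint ranges: [-2.62, 2.62], [-0.44, 2.09], [-1.27, 1.32], [0.08, 2.57], [-1.32, 4.46], [0.12, 2], [-2.74, 2.74]. Speed limits (rad/s): [2.22, 2.22, 3.01, 3.01, 3.14, 3.14, 3.14].

### API

Orientations are given as a unit quaternion [w, x, y, z].
In Python, from workcell import arm, cams gives the robot as it stands.
- The arm moves only by the tool apply_moves, never from a script. Its argument "deltas" is a list of rows, each an object with "claw": the closure, from -1 (fully open) to 1 (shut), so that 0 is half open; "offset": the shift along the tool's x, y, z in m, a list of three; "twist": the turn, a rotation vector about the tool's x, y, z in rad, a list of three. In form: [{"claw": claw, "offset": [dx, dy, dz], "twist": [ax, ay, az]}, ...]. A call has 1 to 12 rows; each row shifts and turns the commanded pose from where the row before left it, along the tool's axes as they then stand; what a row does not reach is not made up. A row lasts 1/10 s, in which the tool goes at most 50 mm and 8.59 degrees, less where a joint would pass 70% of its speed; a pose out of reach is approached as far as the arm can. A call is refused whole if a number of a shift passes 0.05 or a number of a turn 0.15, either way. A call with a gripper value outside its range is refused whole. The fingers move at their own pace and stop on an object; "squeeze" is the grip in N (left out, the last holds). Time passes only in rows, so rows that do not move let the fingers close. It gives the time, the measured TCP pose, the force, the opening and the grip force at its end, in the units of the state.
- arm.sense(): the state, without advancing time (a new reading comes with each control period).
- cams.read_camera(name): name is "side" or "top"; returns a dict with "color" (400x640x3 uint8, red, green, blue), "mtx" (3x3 intrinsics, pixels), "position" and "attitude" of the camera in the world. Camera axes: x right, y up, looking along -z (the intrinsics and any distortion apply to the point x, -y, -z); pixel columns grow to the right and rows downward; lengths in mm; the calibration is good to about 2 mm. A picture is of the moment at which its call begins. There is no depth.
- arm.hand_in(): hands the job in; it is judged then, once.
Trained networks look in a picture, given as the dict that the camera call returned (one of the last four; its "shot" number tells which), for a name from the list of things; names that differ only in an ending like _2 or _b are one class to them, and where a whole thing is asked for, a point or a joint stands for the part that bears it (a point fixed in the world has none). Each returns a list of dicts, best first, with "confidence" (0 to 1); they miss things now and then, are a little off and sometimes report something else, mostly with a low value. They report only what shows in the picture. A call takes as long as a camera call.
- cams.find_in(query, picture): "box" ([centre column, centre row, width, height] as shares, 0 to 1, of the picture: columns of its width, rows of its height, round what is visible of it).
The state is a dict: "time": time; "joints": joint angles; "joint_velocities": joint speeds; "joint_torque": joint torques, N m; "tcp_pos": TCP position; "tcp_rot": TCP orientation; "ft_force": force on the tool from outside, world axes, zero at the start; "torque": the same for the moment, N m; "finger_gap": finger opening in mm; "grasp_force": force on a finger pad.
Only numpy, scipy, OpenCV 4.12 (cv2) and the standard library are available. Lean on these libraries where they do the work, as an engineer would, in place of code of your own. Each camera call takes 0.05 s, during which the arm holds its last target. There are 200 camera calls.

### The job

The aluminium carrier plate lies at the bottom of the stack in the grey stand, under the parts box and the two component reels. Slide it straight out along the table top through the gate by its black grip block, leaving the box and the reels stacked in the stand, and once it is clear of the gate lay it flat inside the shallow black tray and let go. Do not lift, topple or unpack the stack, and leave the bottle, solder reel, jar and mouse alone.

Things in the scene. Friction and masses are not known exactly. Their poses are not given: they have to be found in the camera images.
- stand: Grey sheet-metal stand fixed to the table, open on top. Origin: on the table, middle of its gate. y points out of the gate, the way the plate is drawn out; z up. The gate is a 4 mm thick upright frame, 100 mm wide (x), 112 mm high: an opening 60 mm wide, 13 mm high at the table, a bar from 13 to 33 mm that holds back the box, a window above. The table in front is bare.
- plate_centre (a point): Centre, half-way up, of the 128 x 50 x 8 mm body of the aluminium carrier plate (0.14 to 0.28 kg) that lies on the table in the stand under the box. y points along the plate to its tab end, x across the 50 mm width, z up. The body ends 64 mm to either side of this point; at the +y end a 24 mm wide, 8 mm thick tab runs on to +109 mm and at the start sticks out of the gate.
- plate_block (a point): Centre of the black grip block near the end of the tab, 98 mm along the plate's +y from the plate centre. The block is 20 mm wide (x), 18 mm long (y) and stands up to 32 mm above the plate's underside, this point 19 mm above it. Axes as the plate's. At the start it is about 40 mm in front of the gate, just beyond the edge of the lip above.
- box: Parts box, closed, 81 mm (x) x 111 mm (y) x 33 mm, 0.12 kg, lying on the plate in the stand. Origin: centre of its underside. It drops 8 mm to the table when the plate is gone.
- reel_low: Flat component reel, 116 mm diameter, 11 mm thick, on top of the box. Origin: centre of its underside.
- reel_top: Flat component reel, 116 mm diameter, 14 mm thick, on top of the other reel. Origin: centre of its underside.
- stand_bay (a point): Point on the table in the middle of the stand's bay, 62 mm behind the gate, where the box stands. The bay has 26 mm high side walls 94 mm apart and a 26 mm high back wall 128 mm behind the gate. Axes as the stand's; 130 mm wide over its feet.
- bottle: Bystander: white bottle with red cap, 45 mm diameter, 83 mm high. Origin: centre of its underside.
- solder: Bystander: reel of solder wire, 62 mm diameter, 45 mm high, standing on its flange. Origin: centre of its underside.
- jar: Bystander: white jar with green screw lid, 58 mm diameter, 50 mm high. Origin: centre of its underside.
- mouse: Bystander: black computer mouse, 108 x 62 x 41 mm. Origin: centre of its underside.
- stand_lip (a point): Middle of the outer edge of the lip at the top of the stand's gate, 31 mm in front of the gate and 108 mm above the table. The lip is 100 mm wide, its underside 105 mm high, and juts out over the plate's tab, so a vertical gripper body does not fit beside it. Axes as the stand's.
- tray_in (a point): Middle of the inner floor of the shallow black plastic tray fixed to the table. Outside 124 mm (x) x 220 mm (y) x 16 mm high, walls 6 mm thick, inside 112 x 208 mm; the floor lies 6 mm above the table. y is along the tray, z up. The plate with its tab (173 mm long in all) fits in lengthwise, either way round.

How it is judged:
By the outcome, as a careful person would: the job done as asked, in the order asked, and still so for the second after the job is handed in, with the robot touching nothing.
It also fails if it takes over 54 s, if anything falls off the work surface, if the arm or the gripper's body presses on something with over 40 N, if the wrist force passes 120 N, or if a joint passes its speed limit or range.

## Working session

There is one attempt and no reset: what is moved stays moved. The work goes in short steps, Python scripts to look and compute and a tool call to move; the robot and the scene stay as the last step left them, time stands still between calls to the robot, and variables do not carry over. Pictures are saved under pics/ and viewed, at most 10 in all, crops included, and the job is handed in when it is done.

Besides the shell and the picture viewer there is one more tool, called by a JSON object that holds its "api" and its "payload". apply_moves: Moves the arm, as the interface text tells. Its arguments: {"type":"object","properties":{"deltas":{"type":"array"},"squeeze":{"type":"number"}},"required":["deltas"]}

```bash
mkdir -p pics; cat > h.py <<'E'
from workcell import arm, cams
import numpy as np, cv2
from scipy.spatial.transform import Rotation as R
def rot(q): return R.from_quat([q[1],q[2],q[3],q[0]]).as_matrix()
def proj(c,P):
    p=(np.atleast_2d(P)-np.array(c['position']))@rot(c['attitude'])
    p=p*[1,-1,-1]; u=p@np.array(c['mtx']).T
    return u[:,:2]/u[:,2:]
def back(c,uv,z):
    d=np.linalg.inv(np.array(c['mtx']))@[uv[0],uv[1],1]
    d=rot(c['attitude'])@(d*[1,-1,-1]); o=np.array(c['position'])
    return o+d*(z-o[2])/d[2]
def shot(n,f=None):
    c=cams.read_camera(n)
    if f: cv2.imwrite(f,c['color'][:,:,::-1])
    return c
E
python3 - <<'E'
from h import *
s=arm.sense(); print(s, arm.pinch_z)
for n in('top','side'):
    c=shot(n,f'pics/{n}0.png'); print(n,c['position'],c['attitude'],c['mtx'],[k for k in c])
    for q in ['stand','plate_block','plate_centre','box','reel_top','bottle','solder','jar','mouse','tray_in']:
        print(q,[(round(d['confidence'],2),np.round(np.array(d['box'])*[640,400,640,400]).tolist()) for d in cams.find_in(q,c)[:2]])
E
```

```text
{'time': 0.0, 'joints': array([-1.44059996,  0.43522159,  0.02496289,  1.57411948, -0.01160958,
        1.13402176, -0.07507921]), 'joint_velocities': array([ 0.00156478, -0.000509  , -0.00265114, -0.00021089,  0.00012319,
        0.00028291,  0.00044055]), 'joint_torque': array([ 3.98864950e-04, -6.70450401e+01,  1.02548473e+00, -3.16219461e+01,
        1.55516976e-02,  1.23909133e-02,  1.69106073e-05]), 'tcp_pos': array([144.10489977, 607.55809096, 194.21812274]), 'tcp_rot': array([-2.75375740e-05,  1.16157421e-01,  9.93230483e-01, -8.12102208e-04]), 'ft_force': array([ 0.35222044,  0.26654085, -0.51105154]), 'torque': array([-0.02845384,  0.01861121, -0.04952047]), 'grasp_force': 0.0, 'finger_gap': 85.37658708835853} 18.700000000000003
top [ 505.09313924 -105.6762551   980.63742633] [-0.7014044  -0.02275793  0.04284891  0.71111034] [[374.41004284   0.         315.1602512 ]
 [  0.         374.41004284 198.37666335]
 [  0.           0.           1.        ]] ['color', 'mtx', 'position', 'attitude', 'shot']
stand [(0.72, [357.0, 174.0, 46.0, 47.0]), (0.66, [351.0, 178.0, 62.0, 46.0])
[... 459 characters left out ...]
 320.69228379]
 [  0.         389.26013701 206.54435727]
 [  0.           0.           1.        ]] ['color', 'mtx', 'position', 'attitude', 'shot']
stand [(0.62, [285.0, 255.0, 92.0, 95.0])]
plate_block [(0.6, [319.0, 251.0, 23.0, 17.0])]
plate_centre [(0.25, [283.0, 253.0, 90.0, 98.0])]
box [(0.51, [449.0, 246.0, 46.0, 33.0]), (0.47, [283.0, 275.0, 45.0, 28.0])]
reel_top [(0.74, [277.0, 255.0, 55.0, 50.0])]
bottle [(0.8, [196.0, 211.0, 26.0, 36.0])]
solder [(0.51, [214.0, 239.0, 26.0, 21.0]), (0.51, [292.0, 267.0, 69.0, 45.0])]
jar [(0.94, [381.0, 280.0, 26.0, 37.0]), (0.22, [214.0, 239.0, 30.0, 25.0])]
mouse [(0.65, [449.0, 247.0, 46.0, 34.0])]
tray_in [(0.68, [315.0, 191.0, 93.0, 58.0])]
```

View pics/top0.png

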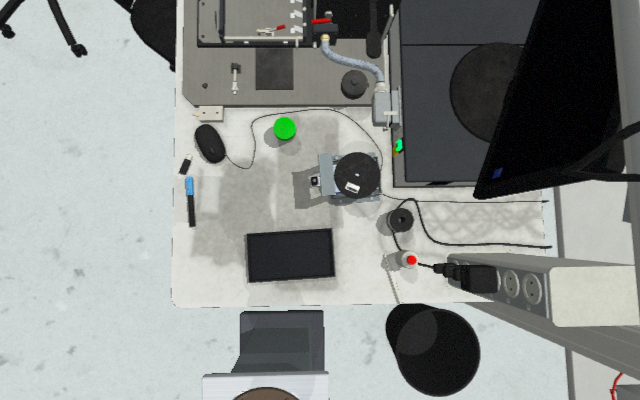

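View pics/side0.png

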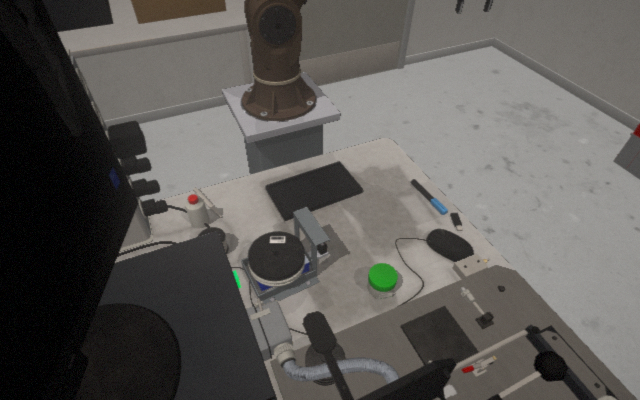

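The top view shows the tray at about (290,255), the stack at (357,175) and the block at about (314,181). The gate faces image left, which is roughly world +y. In the side view the block is at about (320,250). Next I'll enlarge the key areas.

```bash
python3 - <<'E'
from h import *
t=cv2.imread('pics/top0.png'); s=cv2.imread('pics/side0.png')
a=cv2.resize(t[140:290,240:390],None,fx=4,fy=4,interpolation=cv2.INTER_CUBIC)
cv2.imwrite('pics/t1.png',a)
b=cv2.resize(s[155:305,235:385],None,fx=4,fy=4,interpolation=cv2.INTER_CUBIC)
cv2.imwrite('pics/s1.png',b)
c=shot('top')
print('tcp0 block guess',back(c,(314,181),32),'reel',back(c,(357,175),70))
for uv in [(247,235),(332,229),(335,276),(250,282)]: print(back(c,uv,16))
E
```

```text
tcp0 block guess [ 637.88257762 -131.0353354    32.        ] reel [ 646.30344301 -236.29232912   70.        ]
[503.01515604  41.63686741  16.        ]
[ 515.07867728 -175.93751415   16.        ]
[ 395.84817957 -181.28897329   16.        ]
[384.82918036  33.88905808  16.        ]
```

View pics/t1.png

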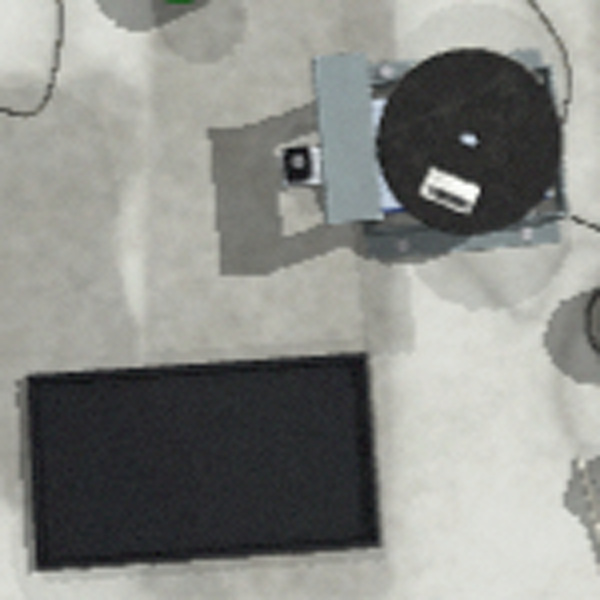

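View pics/s1.png

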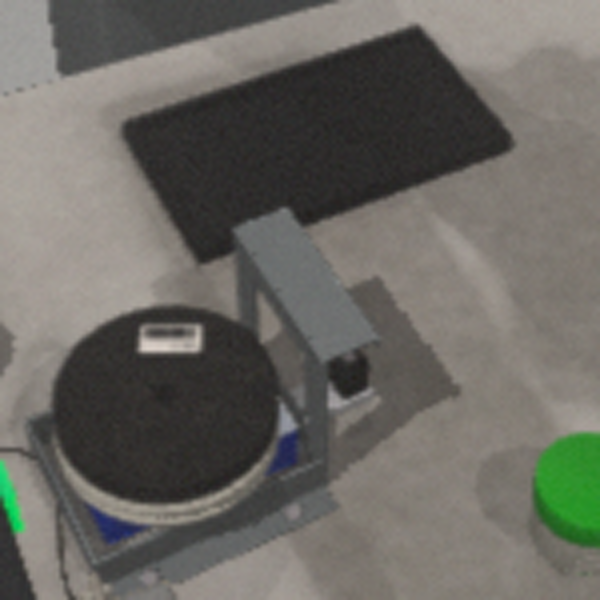

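The crops give clear corners for the lip and tray, and show the block's top at crop (298,164). I'll fit the stand and tray poses from both views.

```bash
cat > fit.py <<'E'
from h import *
from scipy.optimize import least_squares
def full(p,o): return (np.array(p)+.5)/4-.5+np.array(o)
T=(240,140); S=(235,155)
def fit(model,obs,x0):
    def f(q):
        c,s=np.cos(q[2]),np.sin(q[2]); M=np.array([[c,-s,0],[s,c,0],[0,0,1]])
        return np.concatenate([(proj(C,np.array(model)[idx]@M.T+[q[0],q[1],0])-uv).ravel() for C,idx,uv in obs])
    r=least_squares(f,x0,loss='soft_l1'); return r.x,r.fun.reshape(-1,2).round(1).tolist()
E
python3 - <<'E'
from fit import *
ct,cs=shot('top'),shot('side')
lip=[[50,31,108],[-50,31,108],[50,0,108],[-50,0,108]]
tp=full([(315,58),(327,222)],T); sp=full([(378,340),(288,208),(325,360),(235,232)],S)
print('lip',fit(lip,[(ct,[0,1],tp),(cs,[0,1,2,3],sp)],[640,-170,0]))
print('lip top',fit(lip,[(ct,[0,1],tp)],[640,-170,0]))
print('lip side',fit(lip,[(cs,[0,1,2,3],sp)],[640,-170,0]))
tr=[[62,110,16],[62,-110,16],[-62,-110,16],[-62,110,16]]
tt=full([(27,377),(367,353),(382,546),(36,571)],T); ts=full([(513,145),(203,263),(123,124),(418,27)],S)
print('tray',fit(tr,[(ct,[0,1,2,3],tt),(cs,[0,1,2,3],ts)],[450,-70,0]))
b=full((298,164),T);print('block',back(ct,b,32))
print('side block px',proj(cs,[back(ct,b,32)]), 'seen', full((350,372),S))
print('jar',back(ct,(285,129),50),'mouse',back(ct,(207,146),30))
E
```

```text
lip (array([ 6.43342449e+02, -1.72348159e+02,  7.01771173e-02]), [[-1.0, 0.1], [-0.4, 1.0], [0.2, 0.4], [-0.2, 0.6], [-0.5, 1.2], [-0.2, -0.4]])
lip top (array([ 6.44243789e+02, -1.74013614e+02,  5.58943972e-02]), [[-0.0, -0.5], [0.0, 0.4]])
lip side (array([ 6.42399320e+02, -1.71571970e+02,  7.47575675e-02]), [[0.5, -0.2], [-0.1, 0.1], [-0.2, 0.7], [-0.1, -0.8]])
tray (array([ 4.52629181e+02, -6.84715702e+01,  5.63780302e-02]), [[-0.6, -0.9], [0.1, -1.1], [0.1, -0.6], [-0.2, -0.2], [-0.0, -2.4], [-1.3, -2.8], [-0.7, -0.1], [0.1, -0.8]])
block [ 638.84605633 -131.3692726    32.        ]
side block px [[321.14384827 243.52177656]] seen [322.125 247.625]
jar [769.16297328 -58.96752023  50.        ] mouse [731.72668398 141.97615192  30.        ]
```

```bash
cat > plan.py <<'E'
from h import *
from scipy.linalg import expm,logm
YAW=0.065; B=np.array([639.8,-132.0,0])
def Rz(a): return R.from_euler('z',a).as_matrix()
def tool(th,yaw=YAW):
    s,c=np.sin(th),np.cos(th)
    return Rz(yaw)@np.array([[0,1,0],[c,0,-s],[-s,0,-c]])
def plan(p,Rt,n):
    s=arm.sense(); A=np.eye(4);A[:3,:3]=rot(s['tcp_rot']);A[:3,3]=s['tcp_pos']
    G=np.eye(4);G[:3,:3]=Rt;G[:3,3]=p
    D=np.linalg.inv(A)@G; E=np.real(expm(np.real(logm(D))/n))
    print('t',round(s['time'],2),'tcp',s['tcp_pos'].round(1),'F',s['ft_force'].round(1),'gap',round(s['finger_gap'],1),'grip',round(s['grasp_force'],1))
    print(n,'rows: offset',(E[:3,3]/1000).round(4).tolist(),'twist',R.from_matrix(E[:3,:3]).as_rotvec().round(4).tolist())
E
python3 - <<'E'
from plan import *
Rt=tool(0.6); print(np.linalg.det(Rt))
g=B+Rz(YAW)@[0,-1,16.5]; print('grasp',g)
plan(g-90*Rt[:,2],Rt,24)
E
```

```text
0.9999999999999999
grasp [ 639.86495424 -132.99788824   16.5       ]
t 1.25 tcp [144.2 608.1 195. ] F [ 0.2 -0.8 -0. ] gap 85.4 grip 0.0
24 rows: offset [-0.0352, -0.0035, 0.0153] twist [0.0159, -0.0215, 0.0513]
```

```bash
python3 - <<'E'
from plan import *
s=arm.sense(); p=s['tcp_pos'].copy(); M=rot(s['tcp_rot'])
for i in range(24):
    p=p+M@np.array([-35.2,-3.5,15.3]); M=M@R.from_rotvec([.0159,-.0215,.0513]).as_matrix()
    if i%4==3: print(p.round(), M[:,2].round(2))
E
```

```text
[275. 550. 139.] [ 0.06 -0.09 -0.99]
[395. 462.  97.] [ 0.1  -0.19 -0.98]
[495. 349.  72.] [ 0.12 -0.29 -0.95]
[572. 216.  63.] [ 0.11 -0.39 -0.91]
[620.  70.  69.] [ 0.09 -0.48 -0.87]
[637. -81.  90.] [ 0.04 -0.56 -0.83]
```

{"api": "apply_moves", "payload": {"deltas": [{"claw": -1, "offset": [-0.0352, -0.0035, 0.0153], "twist": [0.0159, -0.0215, 0.0513]}, {"claw": -1, "offset": [-0.0352, -0.0035, 0.0153], "twist": [0.0159, -0.0215, 0.0513]}, {"claw": -1, "offset": [-0.0352, -0.0035, 0.0153], "twist": [0.0159, -0.0215, 0.0513]}, {"claw": -1, "offset": [-0.0352, -0.0035, 0.0153], "twist": [0.0159, -0.0215, 0.0513]}, {"claw": -1, "offset": [-0.0352, -0.0035, 0.0153], "twist": [0.0159, -0.0215, 0.0513]}, {"claw": -1, "offset": [-0.0352, -0.0035, 0.0153], "twist": [0.0159, -0.0215, 0.0513]}, {"claw": -1, "offset": [-0.0352, -0.0035, 0.0153], "twist": [0.0159, -0.0215, 0.0513]}, {"claw": -1, "offset": [-0.0352, -0.0035, 0.0153], "twist": [0.0159, -0.0215, 0.0513]}, {"claw": -1, "offset": [-0.0352, -0.0035, 0.0153], "twist": [0.0159, -0.0215, 0.0513]}, {"claw": -1, "offset": [-0.0352, -0.0035, 0.0153], "twist": [0.0159, -0.0215, 0.0513]}, {"claw": -1, "offset": [-0.0352, -0.0035, 0.0153], "twist": [0.0159, -0.0215, 0.0513]}, {"claw": -1, "offset": [-0.0352, -0.0035, 0.0153], "twist": [0.0159, -0.0215, 0.0513]}]}}

```text
time: 2.45
tcp_pos: [497.3, 346.5, 71.6]
tcp_rot: [0.115, 0.411, 0.898, -0.108]
ft_force: [0.5, 0.5, -0.6]
finger_gap: 85.6
grasp_force: 0.0
```

```bash
python3 - <<'E'
from plan import *
Rt=tool(0.6); g=B+Rz(YAW)@[0,-1,16.5]
plan(g-90*Rt[:,2],Rt,12); print(arm.sense()['joints'].round(2))
E
```

```text
t 2.45 tcp [497.3 346.5  71.6] F [ 0.5  0.5 -0.6] gap 85.6 grip 0.0
12 rows: offset [-0.035, -0.0035, 0.0152] twist [0.0158, -0.0213, 0.051]
[-1.11  0.62  0.34  1.69  0.11  0.99 -0.17]
```

{"api": "apply_moves", "payload": {"deltas": [{"claw": -1, "offset": [-0.035, -0.0035, 0.0152], "twist": [0.0158, -0.0213, 0.051]}, {"claw": -1, "offset": [-0.035, -0.0035, 0.0152], "twist": [0.0158, -0.0213, 0.051]}, {"claw": -1, "offset": [-0.035, -0.0035, 0.0152], "twist": [0.0158, -0.0213, 0.051]}, {"claw": -1, "offset": [-0.035, -0.0035, 0.0152], "twist": [0.0158, -0.0213, 0.051]}, {"claw": -1, "offset": [-0.035, -0.0035, 0.0152], "twist": [0.0158, -0.0213, 0.051]}, {"claw": -1, "offset": [-0.035, -0.0035, 0.0152], "twist": [0.0158, -0.0213, 0.051]}, {"claw": -1, "offset": [-0.035, -0.0035, 0.0152], "twist": [0.0158, -0.0213, 0.051]}, {"claw": -1, "offset": [-0.035, -0.0035, 0.0152], "twist": [0.0158, -0.0213, 0.051]}, {"claw": -1, "offset": [-0.035, -0.0035, 0.0152], "twist": [0.0158, -0.0213, 0.051]}, {"claw": -1, "offset": [-0.035, -0.0035, 0.0152], "twist": [0.0158, -0.0213, 0.051]}]}}

```text
time: 3.45
tcp_pos: [632.5, -6.4, 78.0]
tcp_rot: [0.2, 0.617, 0.737, -0.188]
ft_force: [0.8, -0.4, 0.2]
finger_gap: 85.1
grasp_force: 0.0
```

```bash
python3 - <<'E'
from plan import *
Rt=tool(0.6); g=B+Rz(YAW)@[0,-1,16.5]
plan(g-70*Rt[:,2],Rt,4); print(arm.sense()['joints'].round(2))
E
```

```text
t 3.45 tcp [632.5  -6.4  78. ] F [ 0.8 -0.4  0.2] gap 85.1 grip 0.0
4 rows: offset [-0.0178, -0.0016, 0.0126] twist [0.0079, -0.0107, 0.0257]
[-0.8   0.71  0.62  1.74  0.2   0.89 -0.25]
```

{"api": "apply_moves", "payload": {"deltas": [{"claw": -1, "offset": [-0.0178, -0.0016, 0.0126], "twist": [0.0079, -0.0107, 0.0257]}, {"claw": -1, "offset": [-0.0178, -0.0016, 0.0126], "twist": [0.0079, -0.0107, 0.0257]}, {"claw": -0.6, "offset": [-0.0178, -0.0016, 0.0126], "twist": [0.0079, -0.0107, 0.0257]}, {"claw": -0.3, "offset": [-0.0178, -0.0016, 0.0126], "twist": [0.0079, -0.0107, 0.0257]}, {"claw": -0.3, "offset": [0, 0, 0], "twist": [0, 0, 0]}, {"claw": -0.3, "offset": [0, 0, 0], "twist": [0, 0, 0]}]}}

```text
time: 4.05
tcp_pos: [637.2, -90.7, 73.6]
tcp_rot: [0.215, 0.652, 0.699, -0.202]
ft_force: [0.6, -0.5, -0.3]
finger_gap: 55.4
grasp_force: 0.0
```

```bash
python3 - <<'E'
from plan import *
Rt=tool(0.6); g=B+Rz(YAW)@[0,-1,16.5]
plan(g,Rt,6); print(arm.sense()['joints'].round(2))
ct,cs=shot('top'),shot('side')
cut=lambda c,x,y,w,h,k:cv2.resize(c['color'][y:y+h,x:x+w,::-1],None,fx=k,fy=k,interpolation=cv2.INTER_CUBIC)
cv2.imwrite('pics/a.png',np.hstack([cut(ct,255,130,100,130,4),cut(cs,270,190,100,130,4)]))
p=arm.sense(); print('tcp px',proj(ct,[p['tcp_pos']]),proj(cs,[p['tcp_pos']]))
E
```

```text
t 4.05 tcp [637.2 -90.7  73.6] F [ 0.6 -0.5 -0.3] gap 55.4 grip 0.0
6 rows: offset [-0.0005, -0.0, 0.0118] twist [0.0001, -0.0003, 0.0006]
[-0.72  0.74  0.67  1.76  0.22  0.84 -0.26]
tcp px [[297.33113719 178.91200661]] [[338.94424554 224.94713327]]
```

View pics/a.png

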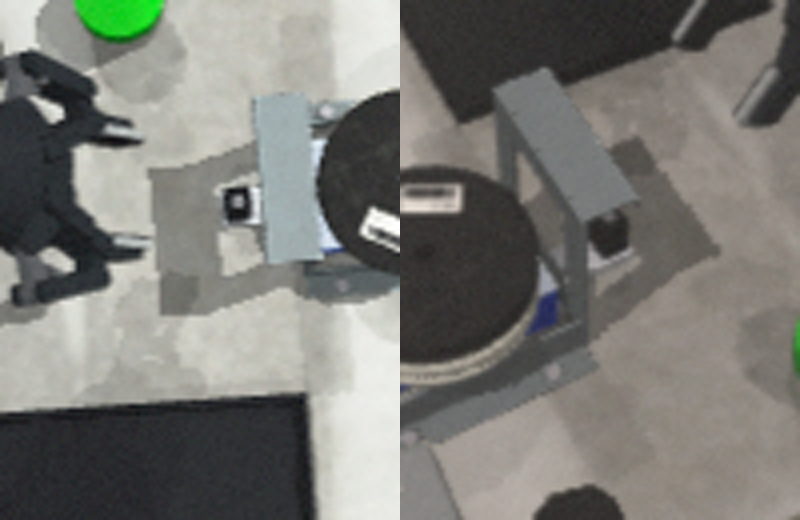

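```bash
python3 - <<'E'
from plan import *
ct,cs=shot('top'),shot('side'); s=arm.sense(); M=rot(s['tcp_rot'])
for d in (0,5,10,15,20):
    for sy in (-28,28):
        P=[s['tcp_pos']+M@[0,sy,-d]]
        print(d,sy,((proj(ct,P)[0]-[255,130])*4).round(),((proj(cs,P)[0]-[270,190])*4+[400,0]).round())
E
```

```text
0 -28 [173. 241.] [650. 105.]
0 28 [166. 151.] [702. 175.]
5 -28 [168. 241.] [655.  98.]
5 28 [161. 150.] [708. 168.]
10 -28 [163. 240.] [660.  92.]
10 28 [156. 149.] [713. 161.]
15 -28 [159. 240.] [664.  85.]
15 28 [151. 148.] [718. 154.]
20 -28 [154. 239.] [669.  78.]
20 28 [146. 147.] [723. 147.]
```

```bash
python3 - <<'E'
from plan import *
s=arm.sense(); M=rot(s['tcp_rot']); out=[]
for n,(x,y) in (('top',(255,145)),('side',(310,165))):
    c=shot(n); k=8; w,h=50,62
    im=cv2.resize(c['color'][y:y+h,x:x+w,::-1],None,fx=k,fy=k,interpolation=cv2.INTER_CUBIC)
    for d,col in ((0,(0,0,255)),(10,(0,255,0)),(20,(255,0,0))):
        for sy in (-27.7,0,27.7):
            q=(proj(c,[s['tcp_pos']+M@[0,sy,-d]])[0]-[x,y]+.5)*k
            cv2.circle(im,tuple(int(v) for v in q),3,col,-1)
    out.append(im)
cv2.imwrite('pics/b.png',np.hstack(out)); print(s['tcp_pos'],s['finger_gap'])
E
```

```text
[637.6312145  -89.21993797  73.65520974] 55.112099013436875
```

View pics/b.png

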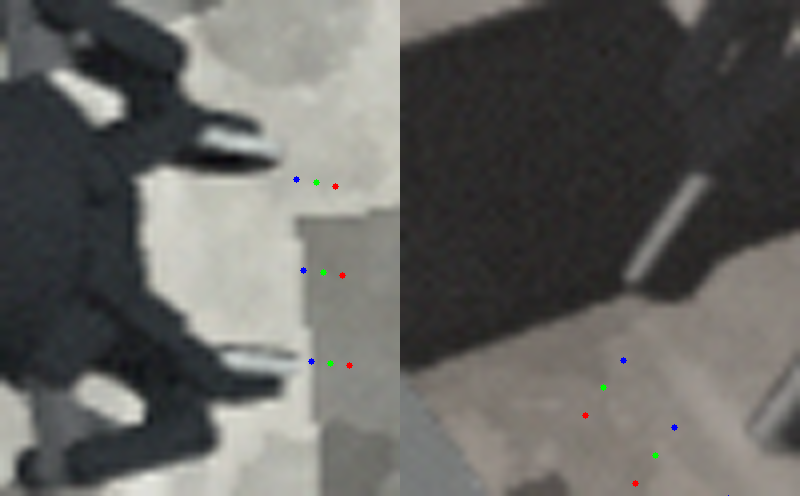

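```bash
python3 - <<'E'
from plan import *
from scipy.optimize import least_squares
ct,cs=shot('top'),shot('side'); s=arm.sense(); M=rot(s['tcp_rot'])
f=lambda a,o:np.array(a)/8-.5+o
for name,a,b in (('A',(285,158),(762-400,442)),('B',(297,358),(630-400,285))):
    ua=f(a,[255,145]); ub=f(b,[310,165])
    r=least_squares(lambda p:np.r_[proj(ct,[p])[0]-ua,proj(cs,[p])[0]-ub],s['tcp_pos'])
    print(name,r.x.round(1),r.fun.round(1),'in tool',(M.T@(r.x-s['tcp_pos'])).round(1))
print(cams.find_in('plate_block',cs)[:1])
E
```

```text
A [667.6 -71.6 113.3] [-0.8 -0.4 -0.8  0.1] in tool [ -8.8  31.3 -41.8]
B [607.  -77.3 116.3] [ 0.3  0.1  0.3 -0. ] in tool [-11.6 -29.5 -43.4]
[{'box': [0.4963, 0.6288, 0.0342, 0.0325], 'confidence': 0.51}]
```

The projected TCP sits about 40 mm ahead of the visible fingertips: the tips are at (285,160) and (297,360) in the left panel. I'll advance partway, which is safe under either reading, and measure again.

{"api": "apply_moves", "payload": {"deltas": [{"claw": -0.3, "offset": [-0.0007, 0, 0.01], "twist": [0, 0, 0]}, {"claw": -0.3, "offset": [-0.0007, 0, 0.01], "twist": [0, 0, 0]}, {"claw": -0.3, "offset": [-0.0007, 0, 0.01], "twist": [0, 0, 0]}, {"claw": -0.3, "offset": [-0.0007, 0, 0.01], "twist": [0, 0, 0]}, {"claw": -0.3, "offset": [0, 0, 0], "twist": [0, 0, 0]}, {"claw": -0.3, "offset": [0, 0, 0], "twist": [0, 0, 0]}]}}

```text
time: 5.1
tcp_pos: [638.8, -115.8, 42.1]
tcp_rot: [0.215, 0.652, 0.699, -0.202]
ft_force: [-1.0, -0.1, 0.4]
finger_gap: 55.5
grasp_force: 0.0
```

```bash
python3 - <<'E'
from plan import *
Rt=tool(0.6); g=B+Rz(YAW)@[0,-1,16.5]
plan(g,Rt,4)
s=arm.sense(); M=rot(s['tcp_rot']); out=[]
for n,(x,y) in (('top',(275,145)),('side',(300,195))):
    c=shot(n); k=8; w,h=50,62
    im=cv2.resize(c['color'][y:y+h,x:x+w,::-1],None,fx=k,fy=k,interpolation=cv2.INTER_CUBIC)
    for d,col in ((0,(0,0,255)),(10,(0,255,0)),(20,(255,0,0))):
        for sy in (-27.7,0,27.7):
            q=(proj(c,[s['tcp_pos']+M@[0,sy,-d]])[0]-[x,y]+.5)*k
            cv2.circle(im,tuple(int(v) for v in q),3,col,-1)
    out.append(im)
cv2.imwrite('pics/c.png',np.hstack(out))
E
```

```text
t 5.1 tcp [ 638.8 -115.8   42.1] F [-1.  -0.1  0.4] gap 55.5 grip 0.0
4 rows: offset [0.0001, -0.0, 0.0077] twist [0.0001, -0.0004, 0.001]
```

View pics/c.png

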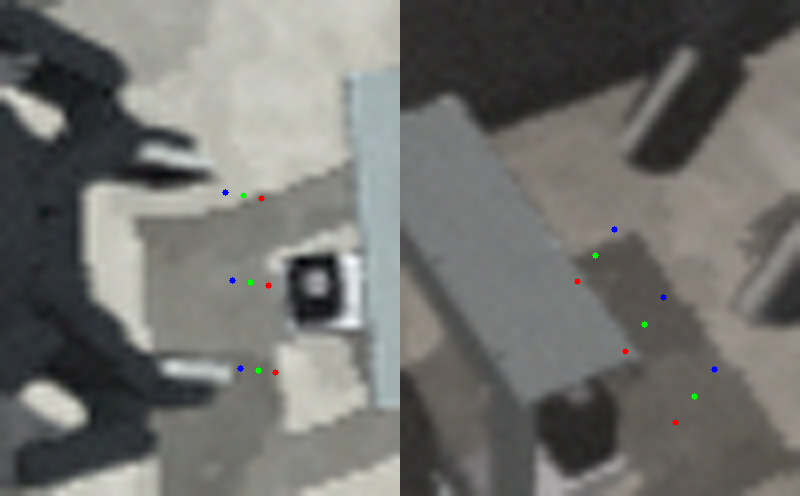

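```bash
cat > tri.py <<'E'
from plan import *
from scipy.optimize import least_squares
def tri(c1,u1,c2,u2,p0):
    r=least_squares(lambda p:np.r_[proj(c1,[p])[0]-u1,proj(c2,[p])[0]-u2],p0); return r.x,r.fun.round(1)
E
python3 - <<'E'
from tri import *
ct,cs=shot('top'),shot('side'); s=arm.sense(); M=rot(s['tcp_rot'])
f=lambda a,o:np.array(a)/8-.5+o
m=[]
for name,a,b in (('A',(213,168),(338,308)),('B',(231,373),(227,154))):
    p,e=tri(ct,f(a,[275,145]),cs,f(b,[300,195]),s['tcp_pos']); m.append(p)
    print(name,p.round(1),e,'in tool',(M.T@(p-s['tcp_pos'])).round(1))
mid=np.mean(m,0)-M@[-11,0,0]; g=B+Rz(YAW)@[0,-1,16.5]
print('mid',mid.round(1),'goal',g.round(1),'move in tool',(M.T@(g-mid)).round(1))
print('block top px side', (proj(cs,[B+[0,0,32],B+[0,0,8]])-[300,195]+.5)*8, cs['position'])
for cam,o,lipuv in ((ct,[275,145],None),):
    print((proj(cam,[B+[0,0,32]])-o+.5)*8)
E
```

```text
A [668.7 -98.7  85.5] [-0.1 -0.  -0.1  0. ] in tool [-12.5  30.3 -43.4]
B [ 606.8 -102.6   84.1] [-0.5 -0.2 -0.5  0. ] in tool [-11.2 -31.7 -42.4]
mid [637.1 -91.6  78.6] goal [ 639.9 -133.    16.5] move in tool [ 0.6 -0.1 74.7]
block top px side [[172.48070904 395.43306465]
 [171.69707518 448.27915683]] [1117.1810422  -353.49723211  709.53341438]
[[318.92837101 286.01998378]]
```

{"api": "apply_moves", "payload": {"deltas": [{"claw": -0.3, "offset": [0, 0, 0.007], "twist": [0, 0, 0]}, {"claw": -0.3, "offset": [0, 0, 0.007], "twist": [0, 0, 0]}, {"claw": -0.3, "offset": [0, 0, 0.007], "twist": [0, 0, 0]}, {"claw": -0.3, "offset": [0, 0, 0.007], "twist": [0, 0, 0]}, {"claw": -0.3, "offset": [0, 0, 0], "twist": [0, 0, 0]}, {"claw": -0.3, "offset": [0, 0, 0], "twist": [0, 0, 0]}]}}

```text
time: 5.9
tcp_pos: [639.9, -131.4, 19.1]
tcp_rot: [0.215, 0.652, 0.699, -0.202]
ft_force: [-0.0, -0.5, -0.6]
finger_gap: 55.4
grasp_force: 0.0
```

```bash
python3 - <<'E'
from plan import *
s=arm.sense(); print(s['tcp_pos'],s['ft_force']); out=[]
for n,(x,y) in (('top',(285,145)),('side',(300,205))):
    c=shot(n); k=8; w,h=50,62
    out.append(cv2.resize(c['color'][y:y+h,x:x+w,::-1],None,fx=k,fy=k,interpolation=cv2.INTER_CUBIC))
cv2.imwrite('pics/d.png',np.hstack(out))
E
```

```text
[ 639.88652908 -131.39804589   19.05614366] [-0.01199712 -0.52174629 -0.57495871]
```

View pics/d.png

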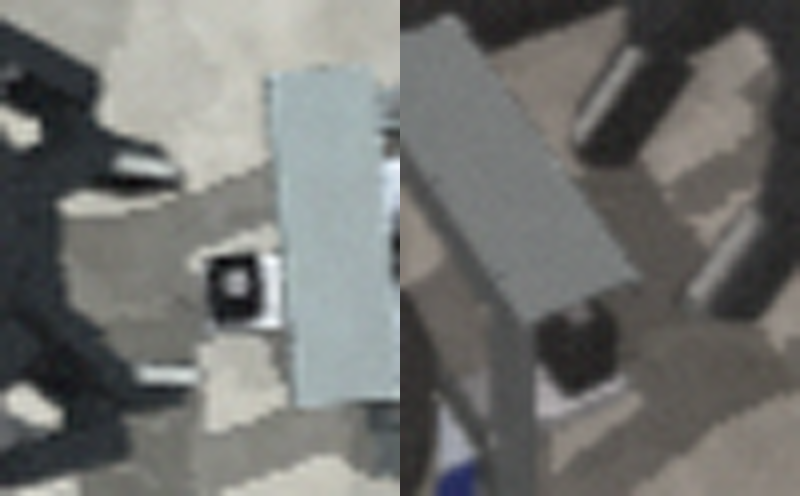

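The fingers are plainly short of the block. The tips are at crop (180,180) and (197,378), with the block at (235,290). So the visible tips really are about 43 mm behind the reported TCP. I'll close partway, advance in small steps and measure visually.

{"api": "apply_moves", "payload": {"deltas": [{"claw": 0.1, "offset": [0, 0, 0.005], "twist": [0, 0, 0]}, {"claw": 0.1, "offset": [0, 0, 0.005], "twist": [0, 0, 0]}, {"claw": 0.1, "offset": [0, 0, 0.005], "twist": [0, 0, 0]}, {"claw": 0.1, "offset": [0, 0, 0.005], "twist": [0, 0, 0]}, {"claw": 0.1, "offset": [0, 0, 0], "twist": [0, 0, 0]}, {"claw": 0.1, "offset": [0, 0, 0], "twist": [0, 0, 0]}]}}

```text
time: 6.6
tcp_pos: [640.7, -142.5, 2.6]
tcp_rot: [0.215, 0.652, 0.699, -0.202]
ft_force: [-0.1, -0.6, -0.2]
finger_gap: 38.4
grasp_force: 0.0
```

```bash
python3 - <<'E'
from plan import *
s=arm.sense(); print(s['tcp_pos'],s['ft_force'],s['finger_gap']); out=[]
for n,(x,y) in (('top',(285,145)),('side',(300,205))):
    c=shot(n); k=8; w,h=50,62
    out.append(cv2.resize(c['color'][y:y+h,x:x+w,::-1],None,fx=k,fy=k,interpolation=cv2.INTER_CUBIC))
cv2.imwrite('pics/e.png',np.hstack(out))
E
```

```text
[ 640.70609511 -142.5344775     2.59714876] [-0.07864817 -0.60433479 -0.24055276] 38.384185896502686
```

View pics/e.png

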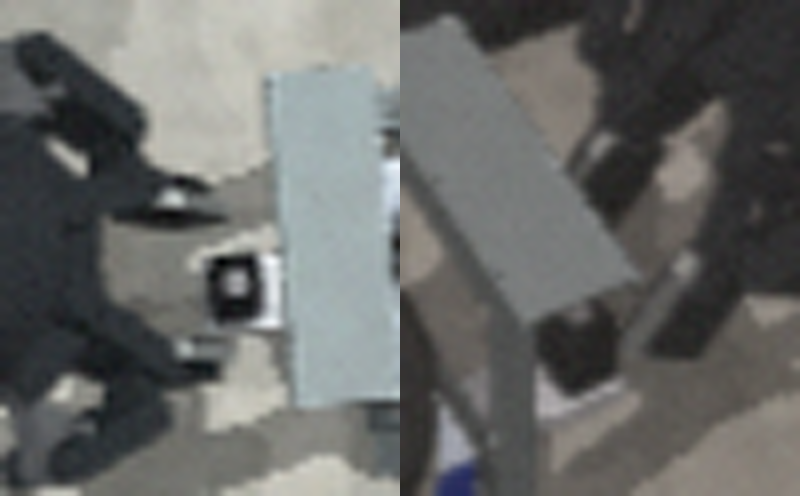

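```bash
python3 - <<'E'
from tri import *
ct,cs=shot('top'),shot('side'); s=arm.sense(); M=rot(s['tcp_rot'])
f=lambda a,o:np.array(a)/8-.5+o
for a,b in (((228,218),(222,352)),((228,218),(232,345)),((222,212),(222,352))):
    p,e=tri(ct,f(a,[285,145]),cs,f(b,[300,205]),s['tcp_pos']+[0,30,40])
    print(p.round(1),e,'tool',(M.T@(p-s['tcp_pos'])).round(1))
# predicted pixels for tip upper edge (tool x=-11, y=+-19) at various z
for d in (43,38,34,30):
    for sy in (19,-19):
        for sx in (-11,11):
            P=[s['tcp_pos']+M@[sx,sy,-d]]
            print(d,sy,sx,((proj(ct,P)[0]-[285,145]+.5)*8).round(),((proj(cs,P)[0]-[300,205]+.5)*8+[400,0]).round())
E
```

```text
[ 661.1 -127.8   38.9] [-0.3 -0.1 -0.3  0. ] tool [ -9.6  21.  -37.1]
[ 661.3 -126.3   41.3] [-0.9 -0.4 -0.9  0. ] tool [ -9.7  21.3 -40. ]
[ 662.2 -127.2   40. ] [ 0.2  0.1  0.2 -0. ] tool [ -9.9  22.2 -38.3]
43 19 -11 [219. 221.] [623. 331.]
43 19 11 [162. 231.] [681. 334.]
43 -19 -11 [229. 340.] [557. 233.]
43 -19 11 [172. 349.] [614. 238.]
38 19 -11 [228. 222.] [614. 344.]
38 19 11 [171. 233.] [671. 347.]
38 -19 -11 [238. 341.] [548. 247.]
38 -19 11 [180. 350.] [605. 251.]
34 19 -11 [235. 223.] [606. 355.]
34 19 11 [178. 234.] [664. 357.]
34 -19 -11 [245. 341.] [541. 257.]
34 -19 11 [187. 351.] [598. 261.]
30 19 -11 [241. 224.] [599. 365.]
30 19 11 [184. 235.] [656. 368.]
30 -19 -11 [251. 342.] [533. 268.]
30 -19 11 [194. 351.] [591. 272.]
```

{"api": "apply_moves", "payload": {"deltas": [{"claw": 0.1, "offset": [0, 0, 0.004], "twist": [0, 0, 0]}, {"claw": 0.1, "offset": [0, 0, 0.004], "twist": [0, 0, 0]}, {"claw": 0.1, "offset": [0, 0, 0.004], "twist": [0, 0, 0]}, {"claw": 0.1, "offset": [0, 0, 0.003], "twist": [0, 0, 0]}, {"claw": 0.1, "offset": [0, 0, 0.002], "twist": [0, 0, 0]}, {"claw": 0.1, "offset": [0, 0, 0], "twist": [0, 0, 0]}]}}

```text
time: 7.4
tcp_pos: [641.2, -152.2, -11.6]
tcp_rot: [0.215, 0.652, 0.699, -0.202]
ft_force: [-1.1, 0.4, -0.9]
finger_gap: 38.6
grasp_force: 0.0
```

{"api": "apply_moves", "payload": {"deltas": [{"claw": 0.3, "offset": [0, 0, 0], "twist": [0, 0, 0]}, {"claw": 0.4, "offset": [0, 0, 0], "twist": [0, 0, 0]}, {"claw": 0.5, "offset": [0, 0, 0], "twist": [0, 0, 0]}, {"claw": 0.6, "offset": [0, 0, 0], "twist": [0, 0, 0]}, {"claw": 0.6, "offset": [0, 0, 0], "twist": [0, 0, 0]}], "squeeze": 20}}

```text
time: 7.9
tcp_pos: [641.7, -151.7, -11.2]
tcp_rot: [0.215, 0.652, 0.699, -0.201]
ft_force: [-0.7, 1.0, 2.1]
finger_gap: 19.7
grasp_force: 21.1
```

{"api": "apply_moves", "payload": {"deltas": [{"claw": 1, "offset": [0, 0, 0], "twist": [0, 0, 0]}, {"claw": 1, "offset": [0, 0, 0], "twist": [0, 0, 0]}, {"claw": 1, "offset": [0, 0, 0], "twist": [0, 0, 0]}], "squeeze": 100}}

```text
time: 8.2
tcp_pos: [641.8, -151.6, -10.9]
tcp_rot: [0.215, 0.652, 0.699, -0.201]
ft_force: [-0.8, 2.4, 6.4]
finger_gap: 17.2
grasp_force: 98.0
```

```bash
python3 - <<'E'
from plan import *
s=arm.sense(); M=rot(s['tcp_rot']); print(s['tcp_pos'],s['ft_force'],s['finger_gap'],s['grasp_force'])
print('pull mm/row', (M.T@Rz(YAW)@[0,6,0]).round(3), 'err rot',R.from_matrix(M.T@tool(.6)).as_rotvec().round(4))
ct=shot('top')
for q in('plate_block','plate_centre','reel_top'): print(q,[(round(d['confidence'],2),np.round(np.array(d['box'])*[640,400,640,400],1).tolist()) for d in cams.find_in(q,ct)[:2]])
E
```

```text
[ 641.83839309 -151.57601488  -10.86947744] [-0.81143727  2.43610134  6.41210816] 17.180151214877487 97.99316167831421
pull mm/row [ 4.958  0.025 -3.379] err rot [ 0.0018 -0.0019  0.0039]
plate_block [(0.46, [315.5, 181.8, 14.3, 11.9])]
plate_centre [(0.68, [400.9, 221.5, 27.8, 20.2]), (0.46, [314.2, 182.6, 15.3, 8.6])]
reel_top [(0.8, [355.7, 174.1, 46.8, 48.6])]
```

{"api": "apply_moves", "payload": {"deltas": [{"claw": 1, "offset": [0.0025, 0, -0.0017], "twist": [0, 0, 0]}, {"claw": 1, "offset": [0.005, 0, -0.0034], "twist": [0, 0, 0]}, {"claw": 1, "offset": [0.005, 0, -0.0034], "twist": [0, 0, 0]}, {"claw": 1, "offset": [0.005, 0, -0.0034], "twist": [0, 0, 0]}, {"claw": 1, "offset": [0.005, 0, -0.0034], "twist": [0, 0, 0]}, {"claw": 1, "offset": [0.005, 0, -0.0034], "twist": [0, 0, 0]}]}}

```text
time: 9.0
tcp_pos: [638.8, -119.5, -10.8]
tcp_rot: [0.215, 0.652, 0.698, -0.202]
ft_force: [0.4, -4.9, 2.9]
finger_gap: 17.4
grasp_force: 98.2
```

```bash
cat > chk.py <<'E'
from plan import *
s=arm.sense(); M=rot(s['tcp_rot']); print(s['time'],s['tcp_pos'].round(1),s['ft_force'].round(1),s['finger_gap'].__round__(1),s['joints'].round(2))
print('rel block plate frame',(Rz(YAW).T@(s['tcp_pos']-[641.8,-151.6,-10.9])).round(1), 'per 6mm',(M.T@Rz(YAW)@[0,6,0]).round(3))
for n in('top','side'):
  ct=shot(n)
  for q in('plate_block','plate_centre','reel_top','box'): print(n,q,[(round(d['confidence'],2),np.round(np.array(d['box'])*[640,400,640,400],1).tolist()) for d in cams.find_in(q,ct)[:2]])
E
python3 chk.py
```

```text
9.0 [ 638.8 -119.5  -10.8] [ 0.4 -4.9  2.9] 17.4 [-0.66  0.87  0.64  1.81  0.2   0.67 -0.29]
rel block plate frame [-0.9 32.2  0.1] per 6mm [ 4.952  0.017 -3.387]
top plate_block [(0.72, [357.1, 176.0, 44.8, 48.4]), (0.48, [309.6, 181.9, 25.1, 15.8])]
top plate_centre [(0.67, [308.7, 181.8, 24.3, 21.5])]
top reel_top [(0.66, [355.4, 171.8, 44.0, 45.2])]
top box [(0.22, [283.5, 130.0, 22.0, 27.4])]
side plate_block [(0.88, [324.0, 250.0, 34.5, 28.5])]
side plate_centre [(0.62, [324.2, 249.4, 33.9, 31.9])]
side reel_top [(0.82, [279.2, 253.8, 56.9, 49.7]), (0.41, [285.6, 255.2, 91.7, 94.6])]
side box [(0.6, [286.6, 273.2, 49.6, 25.1]), (0.21, [282.9, 253.6, 91.8, 93.9])]
```

{"api": "apply_moves", "payload": {"deltas": [{"claw": 1, "offset": [0.005, 0, -0.0034], "twist": [0, 0, 0]}, {"claw": 1, "offset": [0.005, 0, -0.0034], "twist": [0, 0, 0]}, {"claw": 1, "offset": [0.005, 0, -0.0034], "twist": [0, 0, 0]}, {"claw": 1, "offset": [0.005, 0, -0.0034], "twist": [0, 0, 0]}, {"claw": 1, "offset": [0.005, 0, -0.0034], "twist": [0, 0, 0]}, {"claw": 1, "offset": [0.005, 0, -0.0034], "twist": [0, 0, 0]}, {"claw": 1, "offset": [0.005, 0, -0.0034], "twist": [0, 0, 0]}, {"claw": 1, "offset": [0.005, 0, -0.0034], "twist": [0, 0, 0]}, {"claw": 1, "offset": [0.005, 0, -0.0034], "twist": [0, 0, 0]}, {"claw": 1, "offset": [0.005, 0, -0.0034], "twist": [0, 0, 0]}]}}

```text
time: 10.5
tcp_pos: [635.0, -58.7, -10.9]
tcp_rot: [0.215, 0.652, 0.698, -0.202]
ft_force: [0.6, -4.9, 6.5]
finger_gap: 17.3
grasp_force: 98.8
```

```bash
python3 chk.py
```

```text
10.5 [635.  -58.7 -10.9] [ 0.6 -4.9  6.5] 17.3 [-0.74  0.87  0.63  1.78  0.17  0.74 -0.34]
rel block plate frame [-0.8 93.2  0. ] per 6mm [ 4.954  0.02  -3.385]
top plate_block [(0.68, [296.3, 181.3, 49.7, 19.8])]
top plate_centre [(0.86, [297.2, 181.0, 49.7, 25.3])]
top reel_top []
top box []
side plate_block [(0.86, [334.8, 245.6, 59.1, 34.1])]
side plate_centre [(0.73, [335.0, 246.1, 60.2, 36.6])]
side reel_top [(0.75, [276.5, 254.8, 59.5, 48.8])]
side box [(0.55, [287.0, 273.4, 48.9, 33.7])]
```

{"api": "apply_moves", "payload": {"deltas": [{"claw": 1, "offset": [0.005, 0, -0.0034], "twist": [0, 0, 0]}, {"claw": 1, "offset": [0.005, 0, -0.0034], "twist": [0, 0, 0]}, {"claw": 1, "offset": [0.005, 0, -0.0034], "twist": [0, 0, 0]}, {"claw": 1, "offset": [0.005, 0, -0.0034], "twist": [0, 0, 0]}, {"claw": 1, "offset": [0.005, 0, -0.0034], "twist": [0, 0, 0]}, {"claw": 1, "offset": [0.005, 0, -0.0034], "twist": [0, 0, 0]}, {"claw": 1, "offset": [0.005, 0, -0.0034], "twist": [0, 0, 0]}, {"claw": 1, "offset": [0.005, 0, -0.0034], "twist": [0, 0, 0]}, {"claw": 1, "offset": [0.005, 0, -0.0034], "twist": [0, 0, 0]}, {"claw": 1, "offset": [0.005, 0, -0.0034], "twist": [0, 0, 0]}, {"claw": 1, "offset": [0.005, 0, -0.0034], "twist": [0, 0, 0]}, {"claw": 1, "offset": [0, 0, 0], "twist": [0, 0, 0]}]}}

```text
time: 12.2
tcp_pos: [630.6, 9.1, -10.9]
tcp_rot: [0.215, 0.652, 0.699, -0.202]
ft_force: [-2.8, -0.1, 12.1]
finger_gap: 16.7
grasp_force: 99.6
```

```bash
python3 chk.py
```

```text
12.2 [630.6   9.1 -10.9] [-2.8 -0.1 12.1] 16.7 [-0.83  0.89  0.62  1.74  0.14  0.82 -0.4 ]
rel block plate frame [ -0.7 161.1  -0. ] per 6mm [ 4.956  0.029 -3.382]
top plate_block [(0.98, [283.3, 182.2, 72.7, 22.7]), (0.56, [210.2, 144.4, 30.0, 36.2])]
top plate_centre [(0.86, [281.9, 186.0, 68.3, 25.4]), (0.23, [356.5, 174.3, 45.1, 48.2])]
top reel_top [(0.67, [355.5, 174.9, 46.7, 47.2])]
top box []
side plate_block [(0.64, [353.5, 238.4, 70.6, 39.3])]
side plate_centre [(0.57, [351.6, 236.8, 70.7, 44.5]), (0.32, [281.5, 254.6, 94.4, 98.0])]
side reel_top [(0.82, [276.9, 256.2, 55.7, 49.5]), (0.46, [281.6, 276.4, 51.6, 22.7])]
side box []
```

```bash
python3 - <<'E'
from plan import *
c=shot('top'); im=c['color'].astype(int)
for y in (-125,-130,-133,-140,-150): print(y, proj(c,[B+Rz(YAW)@[0,y+132,8]]).round(1))
for r in (176,180,184,188): print(r,[tuple(v) for v in im[r,302:326:2]])
print(im[165:200,300].tolist())
E
```

```text
-125 [[311.5 181.7]]
-130 [[313.4 181.6]]
-133 [[314.5 181.5]]
-140 [[317.2 181.3]]
-150 [[321. 181.]]
176 [(np.int64(159), np.int64(164), np.int64(169)), (np.int64(158), np.int64(162), np.int64(164)), (np.int64(159), np.int64(164), np.int64(167)), (np.int64(160), np.int64(165), np.int64(168)), (np.int64(193), np.int64(198), np.int64(201)), (np.int64(230), np.int64(235), np.int64(238)), (np.int64(196), np.int64(198), np.int64(197)), (np.int64(192), np.int64(193), np.int64(185)), (np.int64(195), np.int64(194), np.int64(184)), (np.int64(119), np.int64(128), np.int64(129)), (np.int64(152), np.int64(166), np.int64(167)), (np.int64(154), np.int64(167), np.int64(169))]
180 [(np.int64(160), np.int64(165), np.int64(168)), (np.int64(159), np.int64(161), np.int64(167)), (np.int64(162), np.int64(165), np.int64(169)), (np.int64(156), np.int64(161), np.int64(167)), (np.int64(195), np.int64(198), np.int64(204)), (np.int64(230), np.int64(233), np.int64(236)), (np.int64(222), np.int64(226), np.int64(228)), (np.int64(182), np.int64(181), np.int64(173)), (np.int64(173), np.int64(172), np.int64(163)), 
[... 1172 characters left out ...]
int64(119)), (np.int64(163), np.int64(175), np.int64(175)), (np.int64(153), np.int64(165), np.int64(167))]
[[181, 180, 173], [179, 179, 170], [176, 175, 168], [180, 181, 171], [180, 181, 174], [180, 180, 169], [160, 161, 152], [117, 118, 112], [149, 152, 154], [158, 162, 167], [162, 166, 169], [159, 164, 169], [160, 167, 169], [164, 170, 174], [158, 161, 166], [161, 167, 168], [160, 165, 169], [162, 166, 171], [162, 168, 170], [158, 161, 166], [156, 160, 166], [161, 164, 169], [163, 169, 174], [165, 170, 172], [162, 165, 168], [163, 168, 171], [163, 168, 173], [99, 101, 99], [110, 109, 105], [127, 129, 125], [129, 129, 125], [128, 129, 125], [129, 130, 125], [134, 132, 125], [132, 132, 126]]
```

The plate's rear edge is at column ~315, about 38 mm outside the gate, and it hasn't slipped in the grip. Next I lift it.

{"api": "apply_moves", "payload": {"deltas": [{"claw": 1, "offset": [-0.0028, 0, -0.0041], "twist": [0, 0, 0]}, {"claw": 1, "offset": [-0.0045, 0, -0.0066], "twist": [0, 0, 0]}, {"claw": 1, "offset": [-0.0045, 0, -0.0066], "twist": [0, 0, 0]}, {"claw": 1, "offset": [-0.0045, 0, -0.0066], "twist": [0, 0, 0]}, {"claw": 1, "offset": [-0.0045, 0, -0.0066], "twist": [0, 0, 0]}, {"claw": 1, "offset": [-0.0045, 0, -0.0066], "twist": [0, 0, 0]}, {"claw": 1, "offset": [-0.0045, 0, -0.0066], "twist": [0, 0, 0]}, {"claw": 1, "offset": [0, 0, 0], "twist": [0, 0, 0]}]}}

```text
time: 13.55
tcp_pos: [631.2, 8.0, 42.7]
tcp_rot: [0.215, 0.652, 0.699, -0.201]
ft_force: [0.6, 0.6, -2.4]
finger_gap: 17.1
grasp_force: 98.4
```

```bash
python3 - <<'E'
from plan import *
s=arm.sense(); M=rot(s['tcp_rot']); print(s['tcp_pos'].round(1),s['ft_force'].round(1),s['torque'].round(2),s['joints'].round(2))
print('to tray 20 rows',(M.T@[-180/20,-22/20,0]).round(3))
c=shot('top'); im=c['color'].astype(int)
print('rear edge row 181',[int(v.sum()//3) for v in im[181,300:330]])
cs=shot('side')
cv2.imwrite('pics/f.png',np.hstack([cv2.resize(cc['color'][y:y+120,x:x+100,::-1],None,fx=4,fy=4,interpolation=cv2.INTER_CUBIC) for cc,x,y in((c,250,130),(cs,300,180))]))
E
```

```text
[631.2   8.   42.7] [ 0.6  0.6 -2.4] [ 0.99  0.02 -0.  ] [-0.84  0.81  0.64  1.72  0.16  0.9  -0.37]
to tray 20 rows [-0.398 -9.054  0.267]
rear edge row 181 [231, 231, 230, 228, 229, 230, 215, 156, 161, 161, 157, 160, 159, 161, 158, 154, 163, 179, 183, 160, 126, 165, 165, 166, 163, 162, 160, 158, 160, 158]
```

```bash
python3 - <<'E'
from plan import *
s=arm.sense(); c=shot('side'); g=c['color'].astype(int).mean(2)
b=s['tcp_pos']-[2,-19.6,0]; b[2]=s['tcp_pos'][2]+10.9   # block, underside height
for sag in (0,4,8,12,16):
    a=np.radians(sag)
    P=[b+Rz(YAW)@[x,-162*np.cos(a),-162*np.sin(a)+8] for x in(-25,0,25)]
    print(sag,proj(c,P).round(1).tolist(),b.round(1))
x0=int(proj(c,[b+Rz(YAW)@[0,-150,8]])[0,0]); print(x0)
for x in (x0,x0+8): print(x,[(r,int(g[r,x])) for r in range(205,262,2)])
E
```

```text
0 [[314.8, 227.9], [320.2, 235.8], [325.8, 244.0]] [628.6  27.7  52.4]
4 [[315.0, 231.1], [320.3, 239.0], [325.8, 247.2]] [628.6  27.7  52.4]
8 [[315.5, 234.2], [320.8, 242.1], [326.2, 250.2]] [628.6  27.7  52.4]
12 [[316.3, 237.0], [321.5, 244.9], [326.9, 253.0]] [628.6  27.7  52.4]
16 [[317.4, 239.6], [322.5, 247.4], [327.9, 255.5]] [628.6  27.7  52.4]
325
325 [(205, 44), (207, 118), (209, 124), (211, 127), (213, 134), (215, 134), (217, 135), (219, 136), (221, 135), (223, 140), (225, 122), (227, 119), (229, 121), (231, 115), (233, 113), (235, 123), (237, 121), (239, 120), (241, 103), (243, 86), (245, 81), (247, 100), (249, 131), (251, 138), (253, 140), (255, 131), (257, 132), (259, 107), (261, 84)]
333 [(205, 125), (207, 132), (209, 137), (211, 134), (213, 138), (215, 140), (217, 141), (219, 137), (221, 142), (223, 177), (225, 178), (227, 178), (229, 174), (231, 180), (233, 174), (235, 162), (237, 128), (239, 121), (241, 117), (243, 100), (245, 94), (247, 92), (249, 94), (251, 94), (253, 89), (255, 90), (257, 88), (259, 86), (261, 90)]
```

```bash
python3 - <<'E'
from plan import *
s=arm.sense(); c=shot('side'); g=c['color'].astype(int).mean(2)
b=s['tcp_pos']-[2,-19.6,0]; b[2]=s['tcp_pos'][2]+10.9
L=np.arange(0,163,1.)
for sag in (0,4,8,12,16):
    a=np.radians(sag); o=[]
    for x in(-25,25):
        for zz in (8,0):
            q=proj(c,np.array([b+Rz(YAW)@[x,-l*np.cos(a),-l*np.sin(a)+zz] for l in L]))
            o.append([round(float(np.interp(C,q[::-1,0],q[::-1,1])),1) for C in (333,340,347)])
    print(sag,'far top',o[0],'near top',o[2],'near bot',o[3])
for x in (340,347): print(x,[(r,int(g[r,x])) for r in range(207,256,2)])
E
```

```text
0 far top [220.7, 217.9, 215.1] near top [241.0, 238.1, 235.2] near bot [243.3, 240.3, 237.4]
4 far top [223.0, 219.9, 216.7] near top [243.9, 240.6, 237.3] near bot [246.1, 242.8, 239.5]
8 far top [225.3, 221.8, 218.3] near top [246.7, 243.1, 239.4] near bot [248.9, 245.2, 241.6]
12 far top [227.7, 223.8, 219.9] near top [249.5, 245.5, 241.6] near bot [251.7, 247.7, 243.7]
16 far top [230.0, 225.8, 221.5] near top [252.4, 248.0, 243.7] near bot [254.5, 250.1, 245.8]
340 [(207, 134), (209, 132), (211, 133), (213, 138), (215, 139), (217, 143), (219, 185), (221, 176), (223, 179), (225, 175), (227, 176), (229, 181), (231, 174), (233, 178), (235, 176), (237, 175), (239, 150), (241, 108), (243, 94), (245, 94), (247, 90), (249, 85), (251, 83), (253, 86), (255, 88)]
347 [(207, 132), (209, 139), (211, 154), (213, 159), (215, 155), (217, 174), (219, 176), (221, 177), (223, 172), (225, 180), (227, 177), (229, 176), (231, 177), (233, 178), (235, 174), (237, 116), (239, 94), (241, 97), (243, 94), (245, 95), (247, 87), (249, 90), (251, 85), (253, 89), (255, 127)]
```

The side view shows the lifted plate level, with sag no more than 1°. Next I carry it over the tray.

{"api": "apply_moves", "payload": {"deltas": [{"claw": 1, "offset": [-0.0002, -0.005, 0.0001], "twist": [0, 0, 0]}, {"claw": 1, "offset": [-0.0004, -0.009, 0.0003], "twist": [0, 0, 0]}, {"claw": 1, "offset": [-0.0004, -0.009, 0.0003], "twist": [0, 0, 0]}, {"claw": 1, "offset": [-0.0004, -0.009, 0.0003], "twist": [0, 0, 0]}, {"claw": 1, "offset": [-0.0004, -0.009, 0.0003], "twist": [0, 0, 0]}, {"claw": 1, "offset": [-0.0004, -0.009, 0.0003], "twist": [0, 0, 0]}, {"claw": 1, "offset": [-0.0004, -0.009, 0.0003], "twist": [0, 0, 0]}, {"claw": 1, "offset": [-0.0004, -0.009, 0.0003], "twist": [0, 0, 0]}, {"claw": 1, "offset": [-0.0004, -0.009, 0.0003], "twist": [0, 0, 0]}, {"claw": 1, "offset": [-0.0004, -0.009, 0.0003], "twist": [0, 0, 0]}, {"claw": 1, "offset": [-0.0004, -0.009, 0.0003], "twist": [0, 0, 0]}]}}

```text
time: 14.85
tcp_pos: [535.4, -3.9, 41.4]
tcp_rot: [0.215, 0.652, 0.699, -0.201]
ft_force: [0.5, -0.7, -1.8]
finger_gap: 17.3
grasp_force: 98.3
```

{"api": "apply_moves", "payload": {"deltas": [{"claw": 1, "offset": [-0.0004, -0.009, 0.0003], "twist": [0, 0, 0]}, {"claw": 1, "offset": [-0.0004, -0.009, 0.0003], "twist": [0, 0, 0]}, {"claw": 1, "offset": [-0.0004, -0.009, 0.0003], "twist": [0, 0, 0]}, {"claw": 1, "offset": [-0.0004, -0.009, 0.0003], "twist": [0, 0, 0]}, {"claw": 1, "offset": [-0.0004, -0.009, 0.0003], "twist": [0, 0, 0]}, {"claw": 1, "offset": [-0.0004, -0.009, 0.0003], "twist": [0, 0, 0]}, {"claw": 1, "offset": [-0.0004, -0.009, 0.0003], "twist": [0, 0, 0]}, {"claw": 1, "offset": [-0.0004, -0.008, 0.0003], "twist": [0, 0, 0]}, {"claw": 1, "offset": [0, 0, 0], "twist": [0, 0, 0]}, {"claw": 1, "offset": [0, 0, 0], "twist": [0, 0, 0]}]}}

```text
time: 15.85
tcp_pos: [465.7, -12.5, 41.3]
tcp_rot: [0.215, 0.652, 0.699, -0.201]
ft_force: [-0.1, 0.3, -1.7]
finger_gap: 17.0
grasp_force: 98.3
```

```bash
python3 - <<'E'
from plan import *
s=arm.sense(); M=rot(s['tcp_rot']); 
plan([450.3,-12.7,-10.9+6+15],tool(.6,.0564),8); print(s['joints'].round(2))
E
```

```text
t 15.85 tcp [465.7 -12.5  41.3] F [-0.1  0.3 -1.7] gap 17.0 grip 98.3
8 rows: offset [0.0023, -0.0019, 0.0032] twist [0.0008, -0.0002, 0.0014]
[-1.06  0.66  0.72  2.13  0.23  0.71 -0.53]
```

{"api": "apply_moves", "payload": {"deltas": [{"claw": 1, "offset": [0.0023, -0.0019, 0.0032], "twist": [0.0008, -0.0002, 0.0014]}, {"claw": 1, "offset": [0.0023, -0.0019, 0.0032], "twist": [0.0008, -0.0002, 0.0014]}, {"claw": 1, "offset": [0.0023, -0.0019, 0.0032], "twist": [0.0008, -0.0002, 0.0014]}, {"claw": 1, "offset": [0.0023, -0.0019, 0.0032], "twist": [0.0008, -0.0002, 0.0014]}, {"claw": 1, "offset": [0.0023, -0.0019, 0.0032], "twist": [0.0008, -0.0002, 0.0014]}, {"claw": 1, "offset": [0.0023, -0.0019, 0.0032], "twist": [0.0008, -0.0002, 0.0014]}, {"claw": 1, "offset": [0.0023, -0.0019, 0.0032], "twist": [0.0008, -0.0002, 0.0014]}, {"claw": 1, "offset": [0.0023, -0.0019, 0.0032], "twist": [0.0008, -0.0002, 0.0014]}, {"claw": 1, "offset": [0, 0, 0], "twist": [0, 0, 0]}, {"claw": 1, "offset": [0, 0, 0], "twist": [0, 0, 0]}]}}

```text
time: 16.85
tcp_pos: [450.3, -12.9, 9.7]
tcp_rot: [0.215, 0.656, 0.694, -0.203]
ft_force: [0.0, -0.1, -2.4]
finger_gap: 16.9
grasp_force: 98.3
```

```bash
python3 - <<'E'
from plan import *
plan([450.3,-12.7,-10.9+6+1],tool(.6,.0564),5)
for n,(x,y) in (('top',(230,200)),('side',(250,140))):
    c=shot(n); cv2.imwrite(f'pics/g_{n}.png',c['color'][:,:,::-1])
    g=c['color'][200:300,230:350].mean(2) if n=='top' else None
    if n=='top':
        m=((g>100)*255).astype(np.uint8); m[:28]=0; m[84:]=0
        k,l,st,ce=cv2.connectedComponentsWithStats(m)
        print([(st[i]+[230,200,0,0,0]).tolist() for i in range(1,k) if st[i][4]>80])
E
```

```text
t 16.85 tcp [450.3 -12.9   9.7] F [ 0.  -0.1 -2.4] gap 16.9 grip 98.3
5 rows: offset [0.0016, 0.0, 0.0022] twist [-0.0001, 0.0, 0.0]
[[230, 228, 95, 10, 350], [244, 228, 106, 56, 1256], [252, 241, 74, 25, 1208]]
```

{"api": "apply_moves", "payload": {"deltas": [{"claw": 1, "offset": [0.0016, 0, 0.0022], "twist": [0, 0, 0]}, {"claw": 1, "offset": [0.0016, 0, 0.0022], "twist": [0, 0, 0]}, {"claw": 1, "offset": [0.0016, 0, 0.0022], "twist": [0, 0, 0]}, {"claw": 1, "offset": [0.0016, 0, 0.0022], "twist": [0, 0, 0]}, {"claw": 1, "offset": [0.0013, 0, 0.0018], "twist": [0, 0, 0]}, {"claw": 1, "offset": [0, 0, 0], "twist": [0, 0, 0]}, {"claw": 1, "offset": [0, 0, 0], "twist": [0, 0, 0]}]}}

```text
time: 17.65
tcp_pos: [450.2, -12.6, -3.4]
tcp_rot: [0.215, 0.656, 0.694, -0.203]
ft_force: [0.1, 0.2, -2.0]
finger_gap: 17.1
grasp_force: 98.3
```

{"api": "apply_moves", "payload": {"deltas": [{"claw": 1, "offset": [0.0006, 0, 0.0008], "twist": [0, 0, 0]}, {"claw": 1, "offset": [0.0006, 0, 0.0008], "twist": [0, 0, 0]}, {"claw": 1, "offset": [0, 0, 0], "twist": [0, 0, 0]}]}}

```text
time: 17.95
tcp_pos: [450.3, -12.4, -4.9]
tcp_rot: [0.215, 0.656, 0.694, -0.203]
ft_force: [-1.5, 2.5, 7.3]
finger_gap: 17.1
grasp_force: 99.6
```

{"api": "apply_moves", "payload": {"deltas": [{"claw": 0.5, "offset": [0, 0, 0], "twist": [0, 0, 0]}, {"claw": 0.4, "offset": [0, 0, 0], "twist": [0, 0, 0]}, {"claw": 0.2, "offset": [0, 0, 0], "twist": [0, 0, 0]}, {"claw": 0.1, "offset": [0, 0, 0], "twist": [0, 0, 0]}, {"claw": 0.1, "offset": [0, 0, -0.005], "twist": [0, 0, 0]}, {"claw": 0.1, "offset": [0, 0, -0.015], "twist": [0, 0, 0]}, {"claw": 0.1, "offset": [0, 0, -0.03], "twist": [0, 0, 0]}, {"claw": 0.1, "offset": [0, 0, -0.03], "twist": [0, 0, 0]}, {"claw": 0.1, "offset": [0, 0, -0.04], "twist": [0, 0, 0]}, {"claw": 0.1, "offset": [0, 0, -0.04], "twist": [0, 0, 0]}, {"claw": 0.1, "offset": [0, 0, 0], "twist": [0, 0, 0]}], "squeeze": 20}}

```text
time: 19.05
tcp_pos: [447.4, 82.1, 129.4]
tcp_rot: [0.215, 0.656, 0.696, -0.199]
ft_force: [-0.2, 0.3, -0.6]
finger_gap: 38.2
grasp_force: 0.0
```

```bash
python3 - <<'E'
from h import *
print(arm.sense()['tcp_pos'])
t,s=shot('top'),shot('side')
a=cv2.resize(t['color'][130:290,235:395,::-1],(400,400),interpolation=cv2.INTER_CUBIC)
b=cv2.resize(s['color'][150:310,235:395,::-1],(400,400),interpolation=cv2.INTER_CUBIC)
cv2.imwrite('pics/z.png',np.hstack([a,b]))
E
```

```text
[447.43377383  82.10355412 129.38815323]
```

View pics/z.png

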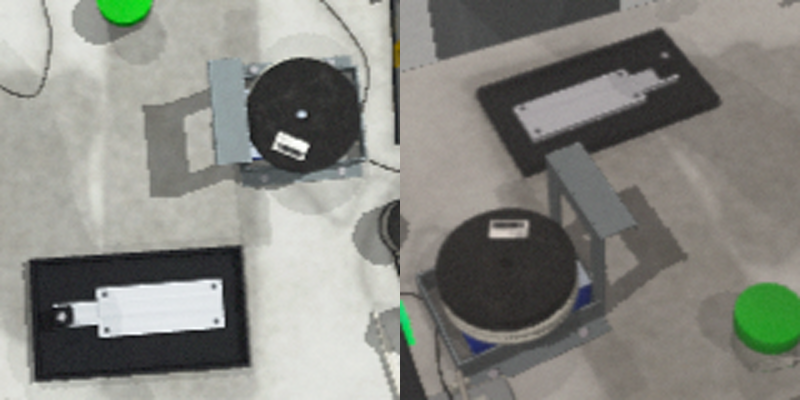

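The plate lies flat inside the tray at crop (140,310). The box and both reels are still stacked in the stand, the jar hasn't moved, and the gripper is clear.

```bash
python3 -c "
from workcell import arm
print(arm.hand_in())"
```

```text
the job is handed in; nothing more can be done
None
```

The carrier plate was drawn straight out through the gate and now lies flat, released, inside the black tray; the box and both reels are still stacked in the stand, and the job was handed in at about 19 s of the 54 s allowed.

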